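Weigh the carton on the hand scale and put it in the right tray

ROBOT

A 6-joint arm with a two-finger parallel gripper is mounted at the origin on the work surface. World frame = base frame: x ahead of the robot, y to its left, z up, the work surface at z = 0. Lengths are in m, angles in rad, forces in N, time in s.
With the tool pointing down it reaches from about 0.3 to 0.775 m from the base axis. Payload 14.6 kg.
Tool frame: the origin (TCP) lies at the very end of the fingers, on their centre line; the grasp point (between the pads) lies 19 mm behind it; z points along the fingers, y is the line along which they close (so a half turn about z gives the same grasp; the last joint's range is limited). The gripper opens to 94 mm and grips with 3 to 60 N. Pads are 16 mm wide; open, the fingers measure 119 mm over their backs; the gripper's body (75 mm by 177 mm) begins 78 mm behind the grasp point.
Start: joints at [1.053, 0.3, 1.521, -0, 1.321, -0.067], TCP at [0.24, 0.495, 0.205] pointing down, gripper open.
Joint ranges: [-3.03, 3.03], [-0.79, 2.21], [0.23, 2.52], [-1.04, 4.18], [0, 3.07], [-2.55, 2.55]. Speed limits (rad/s): [2.22, 2.22, 2.57, 3.14, 3.14, 3.14].

INTERFACE

Orientations are given as [roll, pitch, yaw] about the fixed x, y, z axes, in that order (R = Rz(yaw) Ry(pitch) Rx(roll)).
In Python, from station import ctrl gives the robot as it stands.
- The arm moves only by the tool carry_out, never from a script. Its argument "motion" is text: rows parted by semicolons, each of 7 numbers parted by spaces: the shift along the world's x, y, z in m, then the turn, a rotation vector about the world's x, y, z in degrees, then the closure in counts, from 0 (fully open) to 255 (shut). In form: dx dy dz wx wy wz hand; .... A call has 1 to 20 rows; each row shifts and turns the commanded pose from where the row before left it; what a row does not reach is not made up. A row lasts 1/12 s, in which the tool goes at most 41.7 mm and 7.16 degrees, less where a joint would pass 70% of its speed; a pose out of reach is approached as far as the arm can. A call is refused whole if a number of a shift passes 0.0417 or a number of a turn 7.16, either way. A call with a gripper value outside its range is refused whole. The fingers move at their own pace and stop on an object; "grip_force" is the grip in N (left out, the last holds). Time passes only in rows, so rows that do not move let the fingers close. It gives the time, the measured TCP pose, the force, the opening and the grip force at its end, in the units of the state.
- ctrl.get_obs(): the state, without advancing time (a new reading comes with each control period).
- ctrl.camera(name): name is "scene" or "top"; returns a dict with "pixels" (384x512x3 uint8, red, green, blue), "range_z" (384x512 float32, m along the optical axis (not along the pixel's ray), 0 where there is no reading), "K" (3x3 intrinsics, pixels), "position" and "attitude" of the camera in the world. Camera axes: x right, y up, looking along -z (the intrinsics and any distortion apply to the point x, -y, -z); pixel columns grow to the right and rows downward; lengths in m; the calibration is good to about 2 mm. A picture is of the moment at which its call begins.
- ctrl.hand_in(): hands the job in; it is judged then, once.
The state is a dict: "time_s": time; "qpos": joint angles; "joint_vel": joint speeds; "tau": joint torques, N m; "ee_pos": TCP position; "eef_rot": TCP orientation; "force": force on the tool from outside, world axes, zero at the start; "moment": the same for the moment, N m; "grip_width": finger opening in m; "grip_force": force on a finger pad.
Only numpy, scipy, OpenCV 4.12 (cv2) and the standard library are available. Lean on these libraries where they do the work, as an engineer would, in place of code of your own. Each camera call takes 0.05 s, during which the arm holds its last target. There are 200 camera calls.

TASK

Weigh the carton on the hand scale: take the scale by its T-handle from its stand, catch its hook under the carton's carrying handle, lift until the carton hangs clear of the desk, and let it hang still for at least a second to read its weight. Still hanging on the hook, take it to the deep tray if it weighs more than 500 g or to the shallow tray if it weighs less, set it down gently so that it lies flat inside the tray, unhook it, and put the scale back on its stand. Handle the carton only with the hook, never with the hand, and do not disturb the bottle, mug and stapler.

Things in the scene. Friction and masses are not known exactly. Their poses are not given: they have to be found in the camera images.
- scale: Hand spring scale, 180 g, parked upright. Origin: centre of its black T-handle bar, the place to grip: 24 mm thick along scale x (grip across this, from above), 110 mm long along y, 20 mm high. Below it a neck (14 by 30 mm); 28 to 88 mm below the origin a grey housing, 28 mm (x) by 46 mm (y), pointer window on both faces; then, on the same axis, a sprung steel rod ending in a hook.
- hook_seat (a point): Seat of the hook: lowest point of its throat (upper side of the 6 mm wire), on the rod's axis, where a lifted handle bears; wire bottom is 6 mm lower. Axes as the scale's. 135 mm below the scale's origin unloaded; moves down with the rod. The hook, 34 mm wide, lies in the xz plane and opens to -x. A bar goes in and out through the mouth best with the bar's centre 24 mm above this point.
- hook_tip (a point): Top end of the hook's tip, 14 mm to scale -x of the hook's seat and 14 mm above it. The mouth between the tip and the rod above is about 20 mm high.
- pointer (a joint): The scale's reading: how far the sprung rod (with hook and pointer) is pulled out, in m. 0 unloaded, 0.020 for a hanging load of 500 g, straight-line: 0.004 per 100 g (245 N/m); end stop at 0.045. The dark pointer runs down the white windows, marked every 125 g (5 mm) with longer lines at 0, 500 g (half way) and 1 kg. 500 g pulls 4.9 N more on the hand.
- carton: Small cardboard carton, 90 mm (x) by 120 mm (y) by 60 mm high, of unknown weight between 300 and 750 g, standing on the desk. Origin: centre of its underside, z up. On top it has a white moulded carrying handle, a round bar 8 mm thick running along carton y, slightly arched, 92 mm long between its feet.
- carton_handle (a point): Middle of the carton's carrying handle (centre of the 8 mm bar), 100 mm above the carton's underside, so 36 mm of free height between carton and bar. The bar runs along this point's y.
- deep_tray: Grey plastic open tray with high walls, fixed on the desk: 180 mm (x) by 200 mm (y) outside, 45 mm high, walls 4 mm, floor 4 mm thick. Origin: centre of its underside. It may be on the left or the right.
- shallow_tray: Grey plastic open tray of the same outline, fixed on the desk: 180 mm (x) by 200 mm (y), but only 15 mm high, walls 4 mm, floor 4 mm thick. Origin: centre of its underside. On the other side from the deep tray.
- stand_rest (a point): Where the centre of the scale's handle bar is when parked on the fixed stand, 180 mm above the desk. The bar lies along this point's y on two 8 mm prongs that run along x at y +-36 mm, tops 10 mm below this point, between upturned stops at x +-28 mm that end 2 mm above it. The scale hangs between the prongs (64 mm apart), hook open to -x, and lifts straight up.
- stand_back (a point): Back of the stand, 94 mm to +x of the parked handle and 30 mm above the desk: middle of an 8 mm cross bar between the two steel uprights (y +-36 mm, up to 170 mm above the desk) that bend forward into the prongs. The dark base plate under it all is 140 by 110 mm, 8 mm thick.
- bottle: Bystander: upright water bottle, 66 mm wide, 190 mm high, origin under its centre.
- mug: Bystander: white mug, 80 mm wide, 95 mm high, origin under its centre.
- stapler: Bystander: black desk stapler, 120 mm long, 40 mm high, origin under its centre.
Mind the look-alikes: they are no part of the job. Several things have the shape of the scale; the one meant has the colours described above.

How it is judged:
On the way:
1. the carton hangs from the scale's hook, at least 10 mm clear of the desk, nearly still, for 1 s (height (world z) of carton above 0.012 m and angle between carton's own z axis and vertical below 0.25 rad and contact force between scale and carton above 1 N and linear speed of carton below 0.06 m/s), for 1 s.
At the end, for the whole second after the job is handed in: Carton flat (4 deg), at rest and wholly inside the deep tray if over 500 g, the shallow tray if under (within 20 g of 500 g either is right), off the hook; scale back on its stand, handle within 16 mm of its parked place, upright within 8 deg (((x of carton in the frame of deep_tray between -0.06 and 0.06 m and y of carton in the frame of deep_tray between -0.07 and 0.07 m and z of carton in the frame of deep_tray below 0.012 m and contact force between carton and deep_tray above 4.71 N) or (x of carton in the frame of shallow_tray between -0.06 and 0.06 m and y of carton in the frame of shallow_tray between -0.07 and 0.07 m and z of carton in the frame of shallow_tray below 0.012 m and contact force between carton and shallow_tray between 2.5 and 5.1 N)) and angle between carton's own z axis and vertical below 0.07 rad and linear speed of carton below 0.02 m/s and contact force between scale and carton below 0.05 N and distance between scale and stand_rest below 0.016 m and angle between scale's own z axis and vertical below 0.15 rad and linear speed of scale below 0.03 m/s); the robot touches nothing.
It fails at once if the hand or arm touches the carton (over 1 N) (contact force between any of the fingers, the arm and carton above 1 N).
It fails at once if the carton is dropped or banged down (faster than 0.4 m/s within 30 mm of the desk) (height (world z) of carton below 0.03 m and linear speed of carton above 0.4 m/s).
It fails at once if the bottle is moved more than 20 mm or tipped (distance of bottle from where it was at the start of the episode above 0.02 m or angle between bottle's own z axis and vertical above 0.3 rad).
It fails at once if the mug is moved more than 20 mm or tipped (distance of mug from where it was at the start of the episode above 0.02 m or angle between mug's own z axis and vertical above 0.3 rad).
It fails at once if the stapler is moved more than 20 mm or tipped (distance of stapler from where it was at the start of the episode above 0.02 m or angle between stapler's own z axis and vertical above 0.3 rad).
It also fails if it takes over 70 s, if anything falls off the work surface, if the arm or the gripper's body presses on something with over 40 N, if the wrist force passes 120 N, or if a joint passes its speed limit or range.

## Working session

There is one attempt and no reset: what is moved stays moved. The work goes in short steps, Python scripts to look and compute and a tool call to move; the robot and the scene stay as the last step left them, time stands still between calls to the robot, and variables do not carry over. Pictures are saved under pics/ and viewed, at most 10 in all, crops included, and the job is handed in when it is done.

Besides the shell and the picture viewer there is one more tool, called after ">>>" by a JSON object that holds its "name" and its "arguments", one argument or row to a line. carry_out: Moves the arm, as the interface text tells. Its arguments: {"type":"object","properties":{"motion":{"type":"string"},"grip_force":{"type":"number"}},"required":["motion"]}

```bash
mkdir -p pics
cat > h.py <<'E'
import numpy as np,cv2
from station import ctrl
from scipy.spatial.transform import Rotation as R
def cam(n):
    c=ctrl.camera(n); np.savez(f'{n}.npz',**{k:np.array(v) for k,v in c.items()}); return c
def load(n): return dict(np.load(f'{n}.npz'))
def att(c):
    a=np.array(c['attitude'],float)
    return a if a.shape==(3,3) else R.from_euler('xyz',a).as_matrix() if a.size==3 else None
def cloud(c):
    d=c['range_z'];K=c['K'];v,u=np.mgrid[:d.shape[0],:d.shape[1]]
    p=np.stack([(u-K[0,2])/K[0,0]*d,-(v-K[1,2])/K[1,1]*d,-d],-1)
    return p@att(c).T+np.array(c['position'])
def save(c,f,box=None,s=1):
    im=c['pixels'][...,::-1]
    if box: im=im[box[1]:box[3],box[0]:box[2]]
    cv2.imwrite(f,cv2.resize(im,None,fx=s,fy=s,interpolation=cv2.INTER_CUBIC))
E
python3 - <<'E'
from h import *
for n in ('scene','top'):
    c=cam(n); print(n,c['attitude'],c['position'],c['K'],[k for k in c]); save(c,f'pics/{n}0.png',None,1.5)
o=ctrl.get_obs();print(o['ee_pos'],o['eef_rot'],o['force'],o['time_s'])
E
```

```text
scene [0.66884042 0.0009595  0.61045359] [ 0.91265109 -0.50352428  0.89750573] [[371.8075628    0.         263.88631693]
 [  0.         371.8075628  189.111994  ]
 [  0.           0.           1.        ]] ['pixels', 'range_z', 'K', 'position', 'attitude']
top [ 0.05379166 -0.02162432 -1.59353901] [0.5010801  0.01800294 1.24264891] [[353.46941998   0.         253.19700902]
 [  0.         353.46941998 197.0781056 ]
 [  0.           0.           1.        ]] ['pixels', 'range_z', 'K', 'position', 'attitude']
[0.23951422 0.49485843 0.20494889] [-3.14057192e+00 -2.79434875e-05  2.69085508e+00] [ 0.35133125  0.09346247 -0.1820964 ] 0.1
```

View pics/scene0.png

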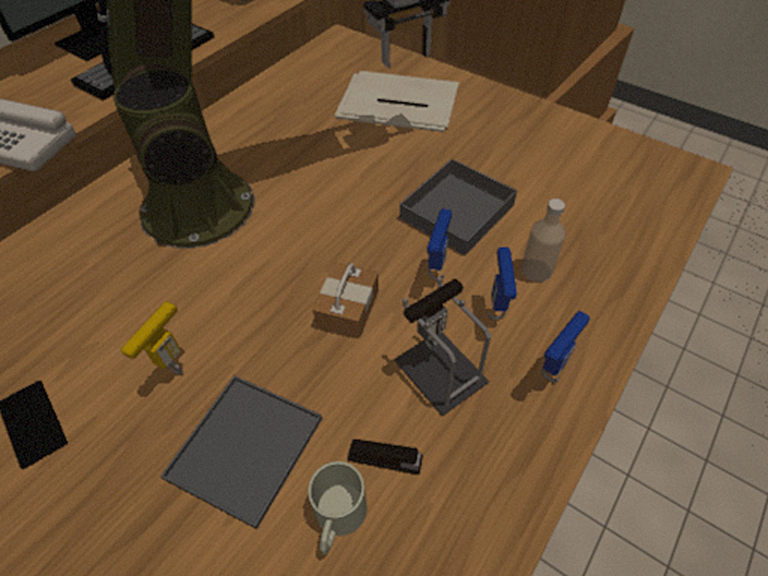

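View pics/top0.png

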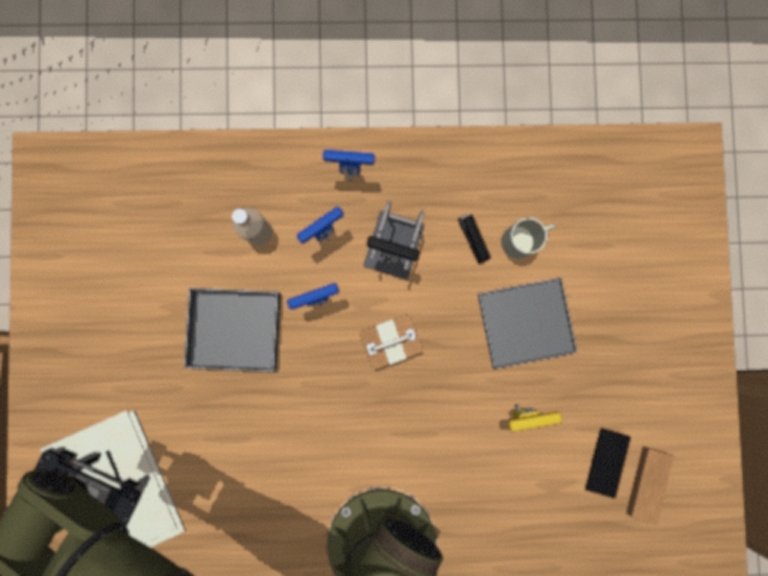

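Scale candidates (scene picture pixels): black T-handle on the stand (433,300); blue ones (440,240), (506,280), (567,343); yellow one (150,330). I choose the black-handled, grey-housed one on the stand. The deep tray is on the left (+y; top picture 232,330), the shallow tray on the right (527,323), and the carton at (391,342).

```bash
cat > m.py <<'E'
from h import *
def rect(p):
    r=cv2.minAreaRect(p[:,:2].astype(np.float32)*1000); return np.round(r[0],1),np.round(r[1],1),round(r[2],1)
if __name__=='__main__':
  for n in ('top','scene'):
    c=load(n);P=cloud(c);px=c['pixels'].astype(int)
    def sel(box,zlo,zhi,f=None):
        x0,x1,y0,y1=box
        m=(P[...,0]>x0)&(P[...,0]<x1)&(P[...,1]>y0)&(P[...,1]<y1)&(P[...,2]>zlo)&(P[...,2]<zhi)
        if f is not None: m&=f
        return P[m]
    dark=px.max(-1)<60
    print(n,'desk z',np.median(sel((.3,.9,-.5,.5),-.02,.02)[:,2]))
    for nm,b,zl,zh in [('bar',(.45,.75,-.12,.12),.182,.2),('car',(.3,.55,-.1,.1),.05,.068),('hand',(.3,.55,-.1,.1),.09,.112)]:
        p=sel(b,zl,zh)
        if len(p)>4: print(nm,len(p),p.mean(0).round(4),np.percentile(p[:,2],[5,50,95]).round(4),*rect(p))
    gray=(px.max(-1)-px.min(-1)<15)
    for nm,b,h in [('deep',(.3,.6,.2,.5),.06),('shal',(.3,.6,-.5,-.2),.025)]:
        p=sel(b,-.005,h,gray);print(nm,len(p),np.percentile(p[:,2],[5,50,99]).round(4),*rect(p))
    if n=='top': save(c,'pics/c1.png',(225,110,325,260),4)
E
python3 m.py
python3 - <<'E'
from h import *
save(load('scene'),'pics/c2.png',(195,130,345,280),4)
E
```

```text
top desk z -0.0012788691469336477
bar 273 [ 0.6519 -0.0351  0.1875] [0.1839 0.1875 0.191 ] [644.7 -32.7] [108.7  40.6] 70.3
car 898 [ 0.4607 -0.0312  0.0587] [0.0547 0.0588 0.0626] [460.9 -31.6] [ 91.  119.9] 18.4
hand 63 [ 0.4602 -0.0295  0.0988] [0.0918 0.0993 0.1037] [460.7 -31. ] [ 7.7 83.2] 18.2
deep 3111 [-0.0014  0.0028  0.0456] [496.4 325.8] [199.2 176.2] 86.1
shal 2751 [-0.0021  0.0022  0.0145] [ 496.4 -352.1] [174.8 198.4] 9.9
scene desk z 0.0006527931005913534
bar 401 [ 0.6561 -0.038   0.1887] [0.1833 0.1893 0.1918] [654.8 -36.3] [107.6  60.9] 69.8
car 1045 [ 0.4681 -0.0362  0.0601] [0.0556 0.0604 0.0635] [463.1 -31.6] [ 92.6 121.2] 19.2
hand 72 [ 0.4662 -0.0373  0.1002] [0.0921 0.1016 0.1042] [464.2 -31.1] [ 7.6 80.1] 17.7
deep 2610 [0.0019 0.0069 0.0466] [500.6 350.9] [252.4 182. ] 86.5
shal 5780 [0.0016 0.0044 0.0169] [ 449.9 -358.1] [278.9 204.6] 9.6
```

View pics/c2.png

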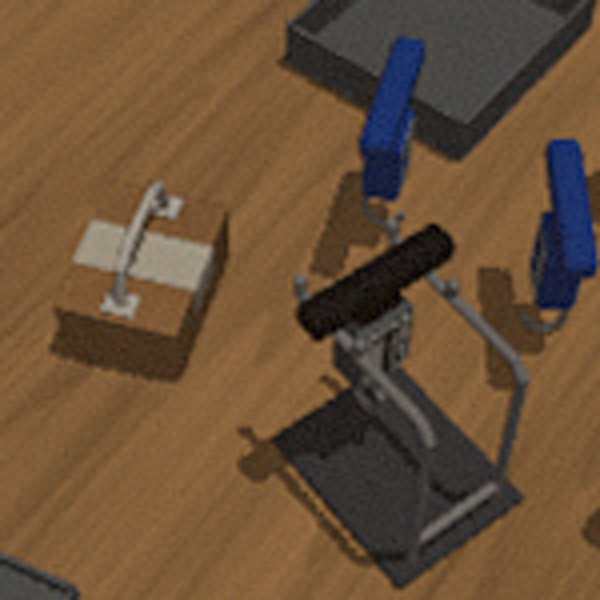

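Run:
```python
from m import *
for n in ('top','scene'):
    c=load(n);P=cloud(c);px=c['pixels'].astype(int)
    m=(P[...,0]>.5)&(P[...,0]<.75)&(abs(P[...,1]+.035)<.09)&(P[...,2]>.170)&(P[...,2]<.2)&(px.max(-1)<50)
    p=P[m];print(n,len(p),*rect(p),np.percentile(p[:,2],[5,50,95]))
    q=p[p[:,2]>np.percentile(p[:,2],50)]
    print(rect(q))
    # steel crossbar / uprights
    m=(P[...,0]>.6)&(P[...,0]<.8)&(abs(P[...,1]+.05)<.1)&(P[...,2]>.004)&(P[...,2]<.013)&(px.max(-1)<75)
    p=P[m];print('base',len(p),*rect(p))
```

```text
top 219 [652.7 -34. ] [99.6 23. ] 71.4 [0.18394735 0.18772246 0.19115138]
(array([652.8, -34. ]), array([99.7, 20.2]), 70.5)
base 195 [682.  -42.8] [ 99.1 128.6] 75.2
scene 420 [662.9 -38.9] [106.3  40.7] 68.2 [0.17948208 0.18910735 0.1917088 ]
(array([655.7, -35.2]), array([103.9,  20.5]), 71.6)
base 1472 [685.6 -55.6] [130.1 140.4] 71.9
```

>>> {"name": "carry_out", "arguments": {
  "motion": "0.03 -0.03 0.03 0 0 0 0;0.03 -0.03 0.03 0 0 0 0;0.03 -0.03 0.03 0 0 0 0;0.03 -0.03 0.03 0 0 0 0;0.03 -0.03 0 0 0 0 0;0.03 -0.03 0 0 0 0 0;0.02 -0.03 0 0 0 0 0;0.02 -0.03 0 0 0 0 0;0.02 -0.03 0 0 0 0 0;0.02 -0.03 0 0 0 0 0"
}}

```text
time_s: 0.93
ee_pos: [0.4754, 0.2182, 0.3015]
eef_rot: [-3.141, -0.0, 2.691]
force: [0.7, -0.0, -0.4]
grip_width: 0.0942
grip_force: 0.0
```

The close crop confirms it: black T-bar and grey housing on the prongs (centre about 375,283), hook open toward the carton. The fit gives bar (0.654, -0.035, top 0.19) and scale yaw about -19°, which is plausible.

>>> {"name": "carry_out", "arguments": {
  "motion": "0.015 -0.021 0 0 0 -6.9 0;0.015 -0.021 0 0 0 -6.9 0;0.015 -0.021 0 0 0 -6.9 0;0.015 -0.021 0 0 0 -6.9 0;0.015 -0.021 0 0 0 -6.9 0;0.015 -0.021 0 0 0 -6.9 0;0.015 -0.021 0 0 0 -6.9 0;0.015 -0.021 0 0 0 -6.9 0;0.015 -0.021 0 0 0 -6.9 0;0.015 -0.021 0 0 0 -6.9 0;0.015 -0.021 0 0 0 -6.9 0;0.014 -0.022 0 0 0 -7 0;0 0 -0.03 0 0 0 0;0 0 -0.03 0 0 0 0;0 0 -0.01 0 0 0 0;0 0 0 0 0 0 0;0 0 0 0 0 0 0"
}}

```text
time_s: 2.35
ee_pos: [0.6539, -0.0329, 0.2326]
eef_rot: [3.141, -0.0, 1.244]
force: [0.1, 0.9, 0.8]
grip_width: 0.0941
grip_force: 0.0
```

Run:
```python
from h import *
c=cam('scene'); save(c,'pics/s2.png',(195,80,395,280),3)
o=ctrl.get_obs();print(o['ee_pos'],o['eef_rot'],o['qpos'])
```

```text
[ 0.65422737 -0.0329033   0.23363831] [ 3.13947073e+00 -4.77641526e-04  1.24431334e+00] [-1.06154353e-01  5.23486776e-01  1.14492545e+00  2.35792400e-06
  1.47100541e+00  2.20328905e-01]
```

View pics/s2.png

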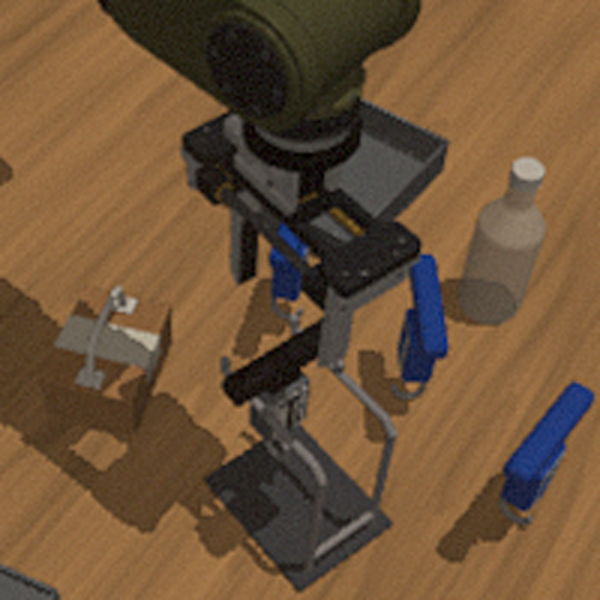

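The hand is squarely above the black bar (crop 275,360), with one finger on each side of it. I descend and close.

>>> {"name": "carry_out", "arguments": {
  "motion": "0 -0.001 -0.03 0 0 0 0;0 -0.001 -0.03 0 0 0 0;0 0 -0.01 0 0 0 0;0 0 0 0 0 0 0;0 0 0 0 0 0 255;0 0 0 0 0 0 255;0 0 0 0 0 0 255;0 0 0 0 0 0 255;0 0 0 0 0 0 255;0 0 0 0 0 0 255;0 0 0 0 0 0 255;0 0 0 0 0 0 255",
  "grip_force": 45
}}

```text
time_s: 3.4
ee_pos: [0.6538, -0.0351, 0.1617]
eef_rot: [3.142, -0.0, 1.244]
force: [0.4, 0.6, 0.1]
grip_width: 0.0439
grip_force: 0.0
```

>>> {"name": "carry_out", "arguments": {
  "motion": "0 0 0 0 0 0 255;0 0 0 0 0 0 255;0 0 0 0 0 0 255;0 0 0 0 0 0 255;0 0 0 0 0 0 255;0 0 0 0 0 0 255"
}}

```text
time_s: 3.9
ee_pos: [0.6538, -0.0351, 0.1617]
eef_rot: [3.142, -0.0, 1.244]
force: [0.8, 0.1, -0.6]
grip_width: 0.0235
grip_force: 45.0
```

>>> {"name": "carry_out", "arguments": {
  "motion": "0 0 0.01 0 0 0 255;0 0 0.02 0 0 0 255;0 0 0.02 0 0 0 255;0 0 0.02 0 0 0 255;0 0 0.02 0 0 0 255;-0.015 0.005 0 0 0 0 255;-0.016 0.0055 0 0 0 0 255;-0.016 0.0055 0 0 0 0 255;-0.016 0 0 0 0 6.2 255;-0.016 0 0 0 0 6.2 255;-0.016 0 0 0 0 6.2 255;-0.016 0 0 0 0 6.2 255;-0.016 0 0 0 0 6.2 255;-0.016 -0.001 0 0 0 6.2 255;-0.01 0 0 0 0 0 255;-0.006 0 0 0 0 0 255;0 0 0 0 0 0 255"
}}

```text
time_s: 5.32
ee_pos: [0.4942, -0.0201, 0.2525]
eef_rot: [3.141, 0.0, 1.892]
force: [-0.1, -0.7, -1.2]
grip_width: 0.0237
grip_force: 45.0
```

Run:
```python
from h import *
c=cam('scene'); save(c,'pics/s3.png',(190,110,320,250),4.2)
t=cam('top')
o=ctrl.get_obs();print(o['ee_pos'],o['eef_rot'],o['force'],o['grip_width'])
```

```text
[ 0.49512694 -0.02011674  0.25206271] [3.14104554e+00 2.36573272e-04 1.89247097e+00] [-0.13209629 -0.27066658 -1.06048771] 0.023492556724645446
```

View pics/s3.png

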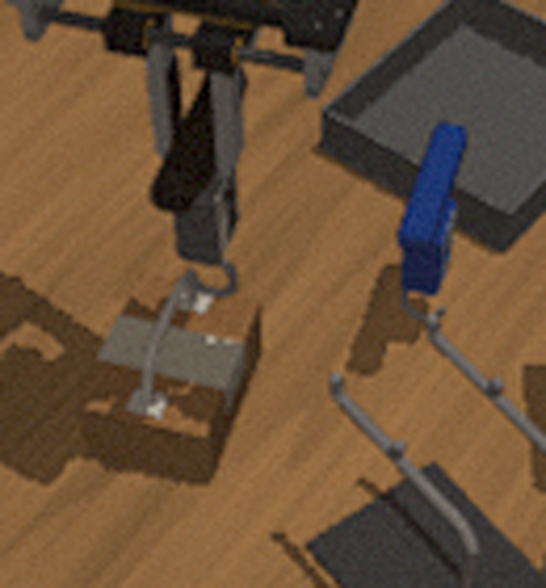

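Scale in hand and upright; its hook (crop about 212,290) hangs above the carton beside the white handle bar (155,350). I check predicted projections against the picture.

```bash
cat >> h.py <<'E'
def proj(c,p):
    q=(np.array(p)-c['position'])@att(c); q=np.array([q[0],-q[1],-q[2]]); q=c['K']@q; return q[:2]/q[2]
E
python3 - <<'E'
from h import *
c=load('scene')
tcp=np.array([.4951,-.0201,.2521]);a=np.radians(108.4-90)
S=lambda x,y,z: tcp+[0,0,.0183]+np.array([np.cos(a)*x-np.sin(a)*y,np.sin(a)*x+np.cos(a)*y,z])
im=cv2.resize(c['pixels'][110:250,190:320,::-1],None,fx=4.2,fy=4.2,interpolation=cv2.INTER_CUBIC)
def dot(p,col):
    u=(proj(c,p)-[190,110]+.5)*4.2; cv2.circle(im,tuple(int(v) for v in u),3,col,-1)
for p in [S(0,55,0),S(0,-55,0),S(0,-23,-.088),S(0,23,-.088),S(0,0,-.141),S(-.014,0,-.121)]:dot(p,(0,0,255)) if 0 else None
for x,y,z in [(0,.055,.0),(0,-.055,0),(-.014,.023,-.088),(-.014,-.023,-.088),(.014,-.023,-.088),(0,0,-.138),(-.014,0,-.121),(.017,0,-.121)]: dot(S(x,y,z),(0,0,255))
b=np.radians(18.4)
for hx,col in ((.461,(0,255,0)),(.464,(255,255,0))):
  for y in (-.03,0,.03): dot([hx-np.sin(b)*y,-.031+np.cos(b)*y,.1],col)
cv2.imwrite('pics/s4.png',im)
# depth-based
P=cloud(c)
m=(P[...,2]>.095)&(P[...,2]<.112)&(abs(P[...,0]-.47)<.06)&(abs(P[...,1]+.03)<.07);print(P[m].mean(0),m.sum())
m=(P[...,2]>.113)&(P[...,2]<.160)&(abs(P[...,0]-.48)<.06)&(abs(P[...,1]+.03)<.07);print(P[m].mean(0),m.sum(),P[m].min(0),P[m].max(0))
E
```

```text
[ 0.46595701 -0.03600389  0.10143192] 64
[ 0.49517413 -0.01975124  0.14150042] 37 [ 0.47844847 -0.02606386  0.1311436 ] [ 0.51036611 -0.0130445   0.15555787]
```

View pics/s4.png

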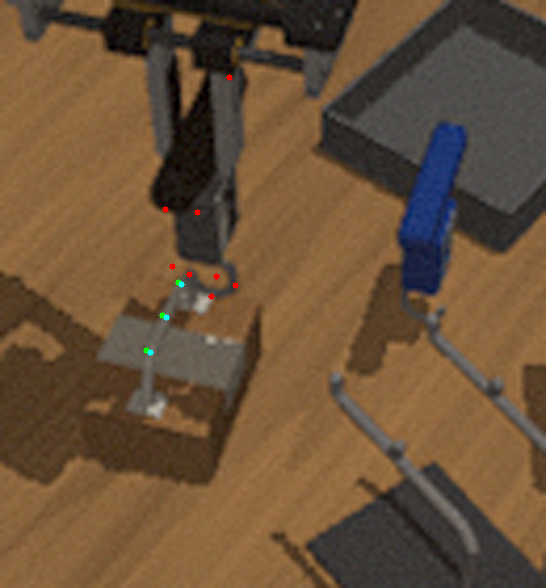

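Predictions fit the hook and handle to about 1–2 mm. Lower beside the bar, then slide under.

>>> {"name": "carry_out", "arguments": {
  "motion": "0 0 -0.015 0 0 0 255;0 0 -0.015 0 0 0 255;0 0 -0.014 0 0 0 255;0 0 -0.01 0 0 0 255;0 0 -0.004 0 0 0 255;0 0 0 0 0 0 255;0 0 0 0 0 0 255"
}}

```text
time_s: 6.0
ee_pos: [0.4952, -0.0201, 0.1941]
eef_rot: [3.141, 0.0, 1.893]
force: [1.1, 0.0, -1.2]
grip_width: 0.0239
grip_force: 45.0
```

Run:
```python
from h import *
c=cam('scene'); save(c,'pics/s5.png',(200,140,300,240),6)
o=ctrl.get_obs();print(o['ee_pos'],o['eef_rot'],o['force'],o['grip_width'])
```

```text
[ 0.49520042 -0.02013612  0.19437982] [3.14075776e+00 4.14841150e-04 1.89312874e+00] [-1.02491821 -0.72899401 -1.42978413] 0.023709346556154996
```

View pics/s5.png

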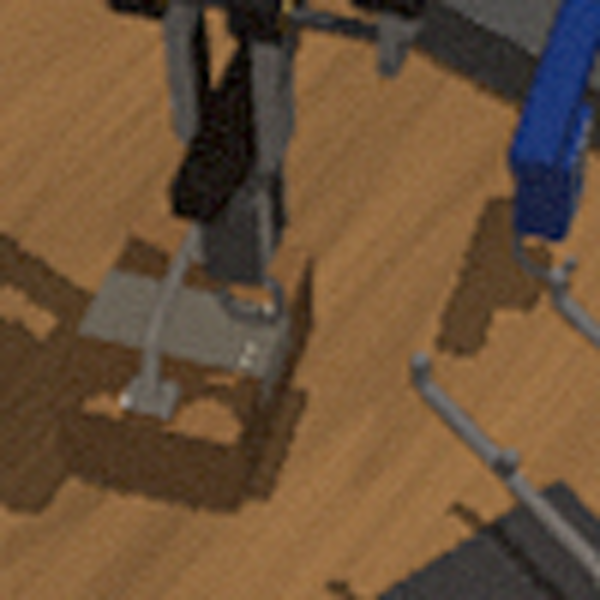

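The hook (crop 250,300) is down beside the bar on its far side, clear of the carton top. Slide in and begin lifting.

>>> {"name": "carry_out", "arguments": {
  "motion": "-0.008 -0.0027 0 0 0 0 255;-0.008 -0.0027 0 0 0 0 255;-0.008 -0.0027 0 0 0 0 255;-0.0085 -0.0029 0 0 0 0 255;0 0 0 0 0 0 255;0 0 0.008 0 0 0 255;0 0 0.008 0 0 0 255;0 0 0.006 0 0 0 255;0 0 0.005 0 0 0 255;0 0 0.005 0 0 0 255;0 0 0 0 0 0 255"
}}

```text
time_s: 6.97
ee_pos: [0.4626, -0.0311, 0.2265]
eef_rot: [3.141, 0.0, 1.893]
force: [-0.1, 0.1, -4.5]
grip_width: 0.0236
grip_force: 45.0
```

>>> {"name": "carry_out", "arguments": {
  "motion": "0 0 0.004 0 0 0 255;0 0 0.004 0 0 0 255;0 0 0.004 0 0 0 255;0 0 0.004 0 0 0 255;0 0 0.004 0 0 0 255;0 0 0.004 0 0 0 255;0 0 0.004 0 0 0 255;0 0 0.004 0 0 0 255;0 0 0.004 0 0 0 255;0 0 0.004 0 0 0 255;0 0 0.004 0 0 0 255;0 0 0 0 0 0 255;0 0 0 0 0 0 255;0 0 0 0 0 0 255"
}}

```text
time_s: 8.13
ee_pos: [0.4622, -0.0311, 0.2695]
eef_rot: [-3.141, -0.0, 1.893]
force: [-0.2, -0.3, -4.9]
grip_width: 0.0235
grip_force: 45.0
```

Run:
```python
from h import *
c=cam('scene'); save(c,'pics/s6.png',(200,120,300,220),6)
P=cloud(c);p=P[...,2]
px=c['pixels'].astype(int)
brown=(px[...,0]-px[...,2]>30)
m=(abs(P[...,0]-.4625)<.09)&(abs(P[...,1]+.03)<.09)&(p>.04)&(p<.14);print(np.histogram(p[m],np.arange(.04,.15,.005)))
o=ctrl.get_obs();print(o['ee_pos'],o['eef_rot'],o['force'],o['grip_width'])
```

```text
(array([ 18,  43,  40,  56,  41,  53,  44,  41,  52,  53,  49, 174, 811,
        41,   7,   9,   3,   8,   7,  23,   0]), array([0.04 , 0.045, 0.05 , 0.055, 0.06 , 0.065, 0.07 , 0.075, 0.08 ,
       0.085, 0.09 , 0.095, 0.1  , 0.105, 0.11 , 0.115, 0.12 , 0.125,
       0.13 , 0.135, 0.14 , 0.145]))
[ 0.46217629 -0.03107376  0.26941529] [-3.14118228e+00 -2.24560887e-04  1.89322309e+00] [ 0.64468762 -0.2990813  -4.67311134] 0.023561441644525654
```

View pics/s6.png

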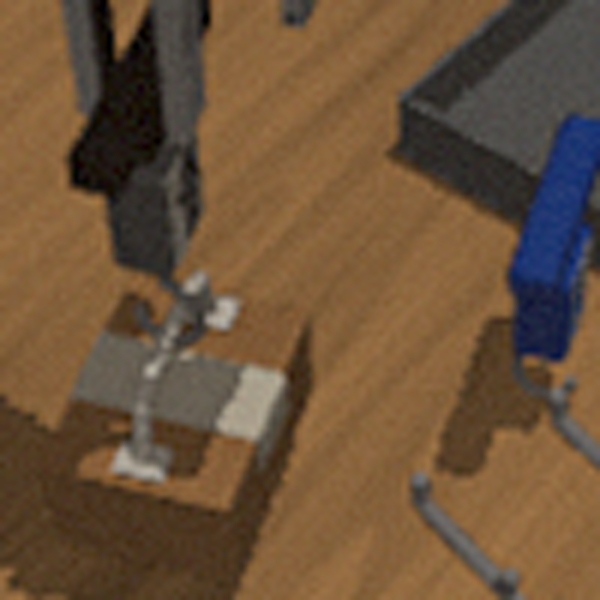

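The carton hangs from the hook about 42 mm clear (top at z≈0.102; hook at crop 175,320). Hold still for over a second and average the weight from stretch and wrist force.

>>> {"name": "carry_out", "arguments": {
  "motion": "0 0 0 0 0 0 255;0 0 0 0 0 0 255;0 0 0 0 0 0 255;0 0 0 0 0 0 255;0 0 0 0 0 0 255;0 0 0 0 0 0 255;0 0 0 0 0 0 255;0 0 0 0 0 0 255;0 0 0 0 0 0 255;0 0 0 0 0 0 255;0 0 0 0 0 0 255;0 0 0 0 0 0 255;0 0 0 0 0 0 255;0 0 0 0 0 0 255;0 0 0 0 0 0 255;0 0 0 0 0 0 255"
}}

```text
time_s: 9.52
ee_pos: [0.4623, -0.0311, 0.2696]
eef_rot: [-3.142, -0.0, 1.893]
force: [-0.8, -0.6, -5.6]
grip_width: 0.0238
grip_force: 45.0
```

Run:
```python
from m import *
F=[]
for i in range(5):
    c=cam('scene');F.append(ctrl.get_obs()['force'])
print('F',np.mean(F,0))
P=cloud(c);p=P[...,2]
def s(a,b,w=.09): return P[(abs(P[...,0]-.4625)<w)&(abs(P[...,1]+.03)<w)&(p>a)&(p<b)]
q=s(.097,.107);print('top',np.median(q[:,2]),rect(q)); 
Q=P[...,2][(abs(P[...,0]-.4625)<.25)&(abs(P[...,1]+.03)<.25)&(abs(p)<.01)];print('desk',np.median(Q))
A=np.c_[q[:,:2]-q[:,:2].mean(0),np.ones(len(q))];print('tilt',np.linalg.lstsq(A,q[:,2],rcond=None)[0])
o=ctrl.get_obs();print(o['time_s'],o['ee_pos'])
```

```text
F [ 0.01897607 -0.17869764 -5.41133989]
top 0.10254770892473575 (array([462.5, -31.3]), array([ 92.6, 121.3]), 18.1)
desk 0.0002970766153799209
tilt [-0.00117485  0.01178746  0.10254718]
9.7667 [ 0.46226757 -0.03109188  0.26967679]
```

About 370 g from both estimates (stretch 14.7 mm, load 3.65 N), so it goes to the shallow tray at (0.496, -0.352), yaw about 10°. Carry smoothly.

>>> {"name": "carry_out", "arguments": {
  "motion": "0.0018 -0.004 0 0 0 -0.42 255;0.0018 -0.008 0 0 0 -0.42 255;0.0018 -0.012 0 0 0 -0.42 255;0.0018 -0.016 0 0 0 -0.42 255;0.0018 -0.020 0 0 0 -0.42 255;0.0018 -0.022 0 0 0 -0.42 255;0.0018 -0.0224 0 0 0 -0.42 255;0.0018 -0.0224 0 0 0 -0.42 255;0.0018 -0.0224 0 0 0 -0.42 255;0.0018 -0.0224 0 0 0 -0.42 255;0.0018 -0.0224 0 0 0 -0.42 255;0.0018 -0.0224 0 0 0 -0.42 255;0.0018 -0.0224 0 0 0 -0.42 255;0.0018 -0.022 0 0 0 -0.42 255;0.0018 -0.020 0 0 0 -0.42 255;0.0018 -0.016 0 0 0 -0.42 255;0.0018 -0.012 0 0 0 -0.42 255;0.0018 -0.008 0 0 0 -0.42 255;0.0018 -0.004 0 0 0 -0.42 255;0 0 0 0 0 0 255"
}}

```text
time_s: 11.43
ee_pos: [0.4963, -0.3528, 0.2692]
eef_rot: [-3.141, -0.0, 1.752]
force: [0.2, -0.3, -5.0]
grip_width: 0.0236
grip_force: 45.0
```

>>> {"name": "carry_out", "arguments": {
  "motion": "0 0 0 0 0 0 255;0 0 0 0 0 0 255;0 0 0 0 0 0 255;0 0 0 0 0 0 255;0 0 0 0 0 0 255;0 0 0 0 0 0 255;0 0 0 0 0 0 255;0 0 0 0 0 0 255;0 0 0 0 0 0 255;0 0 0 0 0 0 255;0 0 0 0 0 0 255;0 0 0 0 0 0 255;0 0 0 0 0 0 255;0 0 0 0 0 0 255;0 0 0 0 0 0 255;0 0 0 0 0 0 255;0 0 0 0 0 0 255;0 0 0 0 0 0 255"
}}

```text
time_s: 12.93
ee_pos: [0.4965, -0.3519, 0.2697]
eef_rot: [-3.142, -0.0, 1.754]
force: [-0.7, -0.8, -5.5]
grip_width: 0.0238
grip_force: 45.0
```

```bash
cat > s.py <<'E'
from m import *
o=ctrl.get_obs();print(o['time_s'],o['ee_pos'],o['eef_rot'][2],o['force'])
x,y=o['ee_pos'][:2]
for n in ('scene','top'):
    c=cam(n);P=cloud(c);p=P[...,2]
    q=P[(abs(P[...,0]-x)<.1)&(abs(P[...,1]-y)<.1)&(p>.05)&(p<.115)]
    h,e=np.histogram(q[:,2],np.arange(.05,.117,.003));k=e[h.argmax()]
    q=q[(q[:,2]>k-.005)&(q[:,2]<k+.008)];print(n,'top z',np.median(q[:,2]),*rect(q),len(q))
E
python3 s.py
```

```text
12.9333 [ 0.49647667 -0.35188365  0.26967222] 1.7539143972451212 [-0.73459378 -0.82124037 -5.45678365]
scene top z 0.10253665788144278 [ 497.  -350.4] [ 93.2 120.7] 10.1 1736
top top z 0.10069510624608169 [ 494.2 -350.6] [ 90.6 120.3] 9.9 765
```

>>> {"name": "carry_out", "arguments": {
  "motion": "0 0 -0.004 0 0 0 255;0 0 -0.005 0 0 0 255;0 0 -0.005 0 0 0 255;0 0 -0.005 0 0 0 255;0 0 -0.005 0 0 0 255;0 0 -0.004 0 0 0 255;0 0 -0.003 0 0 0 255;0 0 -0.003 0 0 0 255;0 0 -0.003 0 0 0 255;0 0 -0.003 0 0 0 255;0 0 -0.004 0 0 0 255;0 0 -0.004 0 0 0 255;0 0 -0.005 0 0 0 255;0 0 -0.005 0 0 0 255;0 0 -0.005 0 0 0 255;0 0 -0.005 0 0 0 255;0 0 -0.005 0 0 0 255;0 0 0 0 0 0 255;0 0 0 0 0 0 255"
}}

```text
time_s: 14.62
ee_pos: [0.4964, -0.3519, 0.1965]
eef_rot: [-3.141, -0.0, 1.754]
force: [-0.1, -0.0, -1.6]
grip_width: 0.0239
grip_force: 45.0
```

```bash
python3 s.py
python3 - <<'E'
from h import *
save(load('scene'),'pics/s7.png',(100,210,220,310),5)
E
```

```text
14.6167 [ 0.49643517 -0.35187654  0.19645769] 1.75391058127991 [-0.11304745 -0.04134222 -1.60941513]
scene top z 0.0642995918667536 [ 497.2 -350.4] [ 93.4 120.5] 10.6 1489
top top z 0.06235867760196312 [ 494.5 -351.2] [ 90.9 122.4] 10.1 662
```

View pics/s7.png

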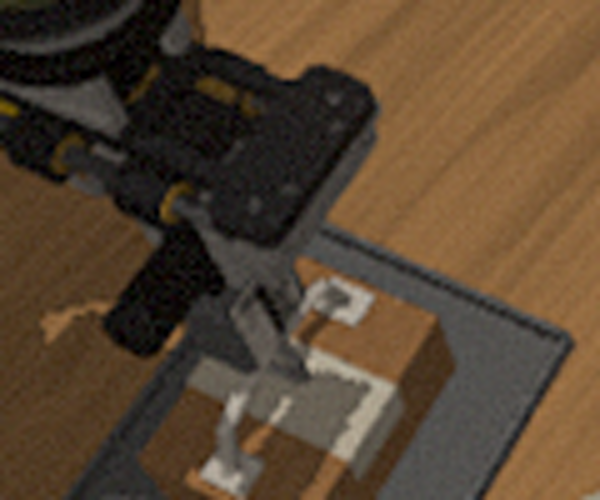

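The carton (crop 320,380) lies flat in the tray, top z 0.064, and the hook is unloaded. Slide the hook out.

>>> {"name": "carry_out", "arguments": {
  "motion": "0.006 0.0011 0 0 0 0 255;0.008 0.0014 0 0 0 0 255;0.008 0.0014 0 0 0 0 255;0.008 0.0014 0 0 0 0 255;0.008 0.0014 0 0 0 0 255;0.003 0.0005 0 0 0 0 255;0 0 0 0 0 0 255"
}}

```text
time_s: 15.3
ee_pos: [0.5383, -0.3444, 0.1964]
eef_rot: [-3.141, -0.0, 1.755]
force: [0.9, 0.2, -1.3]
grip_width: 0.0237
grip_force: 45.0
```

```bash
python3 s.py
```

```text
15.3 [ 0.53825349 -0.34435156  0.1963539 ] 1.7547315837375623 [ 0.90440611  0.16583111 -1.30121395]
scene top z 0.06427329536134369 [ 497.6 -350.5] [ 92.1 120.1] 10.8 1012
top top z 0.06262285520859212 [ 492.2 -341.5] [ 89.9 100.8] 10.1 528
```

>>> {"name": "carry_out", "arguments": {
  "motion": "0 0 0.02 0 0 0 255;0 0 0.02 0 0 0 255;0 0 0.02 0 0 0 255;0.0012 0.0197 0 0 0 -1.72 255;0.0012 0.0197 0 0 0 -1.72 255;0.0012 0.0197 0 0 0 -1.72 255;0.0012 0.0197 0 0 0 -1.72 255;0.0012 0.0197 0 0 0 -1.72 255;0.0012 0.0197 0 0 0 -1.72 255;0.0012 0.0197 0 0 0 -1.72 255;0.0012 0.0197 0 0 0 -1.72 255;0.0012 0.0197 0 0 0 -1.72 255;0.0012 0.0197 0 0 0 -1.72 255;0.0012 0.0197 0 0 0 -1.72 255;0.0012 0.0197 0 0 0 -1.72 255;0.0012 0.0197 0 0 0 -1.72 255;0.0012 0.0197 0 0 0 -1.72 255;0.0012 0.0197 0 0 0 -1.72 255;0.0012 0.0197 0 0 0 -1.72 255;0.0012 0.0197 0 0 0 -1.72 255"
}}

```text
time_s: 17.07
ee_pos: [0.5576, -0.0091, 0.2569]
eef_rot: [3.141, -0.0, 1.242]
force: [0.3, 0.6, -1.5]
grip_width: 0.0236
grip_force: 45.0
```

>>> {"name": "carry_out", "arguments": {
  "motion": "0.01 0 0 0 0 0 255;0.01 0 0 0 0 0 255;0 0 0 0 0 0 255;0 0 0 0 0 0 255"
}}

```text
time_s: 17.4
ee_pos: [0.5776, -0.01, 0.2565]
eef_rot: [-3.141, 0.0, 1.243]
force: [0.5, -0.2, -1.7]
grip_width: 0.0237
grip_force: 45.0
```

>>> {"name": "carry_out", "arguments": {
  "motion": "0.0152 -0.005 0 0 0 0 255;0.0152 -0.005 0 0 0 0 255;0.0152 -0.005 0 0 0 0 255;0.0152 -0.005 0 0 0 0 255;0.0154 -0.0051 0 0 0 0 255;0 0 0 0 0 0 255;0 0 0 0 0 0 255;0 0 -0.02 0 0 0 255;0 0 -0.02 0 0 0 255;0 0 -0.02 0 0 0 255;0 0 -0.015 0 0 0 255;0 0 -0.01 0 0 0 255;0 0 -0.005 0 0 0 255;0 0 0 0 0 0 255"
}}

```text
time_s: 18.57
ee_pos: [0.6535, -0.0348, 0.1663]
eef_rot: [-3.141, 0.0, 1.244]
force: [0.6, 0.2, -2.0]
grip_width: 0.0235
grip_force: 45.0
```

>>> {"name": "carry_out", "arguments": {
  "motion": "0 0 -0.003 0 0 0 255;0 0 -0.0015 0 0 0 255;0 0 0 0 0 0 255;0 0 0 0 0 0 255;0 0 0 0 0 0 255"
}}

```text
time_s: 18.98
ee_pos: [0.6542, -0.0349, 0.1626]
eef_rot: [3.141, -0.0, 1.244]
force: [-0.1, 0.1, -1.9]
grip_width: 0.0234
grip_force: 45.0
```

>>> {"name": "carry_out", "arguments": {
  "motion": "0 0 -0.0008 0 0 0 255;0 0 0 0 0 0 255;0 0 0 0 0 0 230;0 0 0 0 0 0 200;0 0 0 0 0 0 150;0 0 0 0 0 0 80;0 0 0 0 0 0 0;0 0 0 0 0 0 0;0 0 0 0 0 0 0;0 0 0 0 0 0 0;0 0 0 0 0 0 0;0 0 0 0 0 0 0;0 0 0 0 0 0 0;0 0 0 0 0 0 0"
}}

```text
time_s: 20.15
ee_pos: [0.6541, -0.0349, 0.1614]
eef_rot: [-3.142, -0.0, 1.244]
force: [-0.0, 1.0, 0.9]
grip_width: 0.0869
grip_force: 0.0
```

>>> {"name": "carry_out", "arguments": {
  "motion": "0 0 0.01 0 0 0 0;0 0 0.03 0 0 0 0;0 0 0.03 0 0 0 0;0 0 0.04 0 0 0 0;-0.03 0.02 0.02 0 0 0 0;-0.04 0.03 0 0 0 0 0;-0.04 0.03 0 0 0 0 0;-0.04 0.03 0 0 0 0 0;-0.04 0.03 0 0 0 0 0;0 0 0 0 0 0 0;0 0 0 0 0 0 0;0 0 0 0 0 0 0"
}}

```text
time_s: 21.15
ee_pos: [0.4912, 0.0849, 0.2922]
eef_rot: [3.14, -0.0, 1.244]
force: [0.5, -0.5, 0.2]
grip_width: 0.0943
grip_force: 0.0
```

Run:
```python
from m import *
c=cam('top');save(c,'pics/e.png',(150,60,450,300),2.5)
for n in ('top','scene'):
    c=cam(n);P=cloud(c);px=c['pixels'].astype(int)
    m=(P[...,0]>.5)&(P[...,0]<.75)&(abs(P[...,1]+.035)<.09)&(P[...,2]>.170)&(P[...,2]<.2)&(px.max(-1)<50)
    p=P[m];print(n,len(p),*rect(p),np.median(p[:,2]))
    q=P[(abs(P[...,0]-.496)<.09)&(abs(P[...,1]+.352)<.09)&(P[...,2]>.056)&(P[...,2]<.07)];print(rect(q),np.median(q[:,2]))
print(ctrl.get_obs()['ee_pos'])
```

```text
top 154 [651.9 -34.2] [97.  23.4] 70.2 0.18746014548709844
(array([ 494.4, -351.2]), array([ 91.1, 121.3]), 10.0) 0.0624227250625341
scene 417 [665.2 -38.1] [107.5  43. ] 69.6 0.1891208707971398
(array([ 497.1, -350.4]), array([ 93.3, 120.6]), 10.8) 0.06432145860591332
[0.49146241 0.08442943 0.29119624]
```

View pics/e.png

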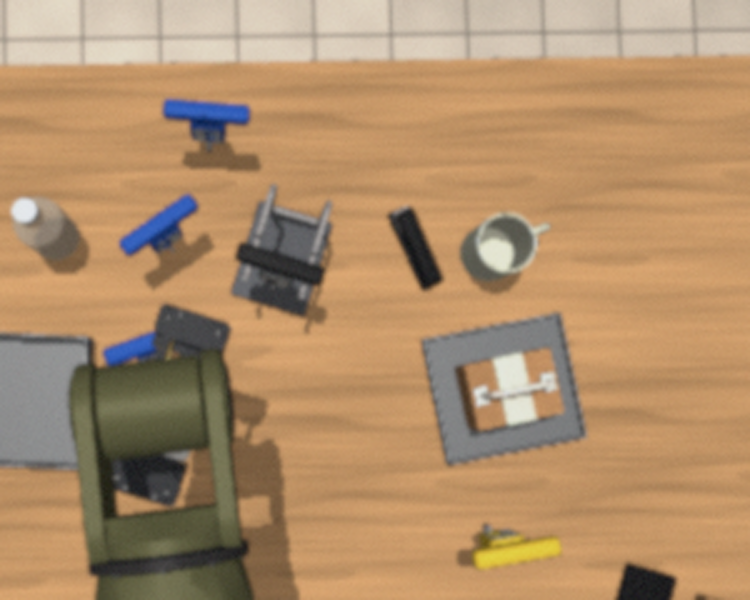

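The scale's black bar (280,263) is back on the stand, the carton (515,390) lies flat inside the shallow tray, and the bystanders are in place. Handing in.

```bash
python3 -c "
from station import ctrl
print(ctrl.hand_in())"
```

```text
the job is handed in; nothing more can be done
None
```

The carton weighed about 370 g, so I set it flat in the shallow tray, unhooked it, put the scale back on its stand, and handed the job in; the hand-in gave no verdict.

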